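# Fill and close the tape box in the rehearsal room

### The arm

A 6-joint arm with a two-finger parallel gripper is mounted at the origin on the work surface. World frame = base frame: x ahead of the robot, y to its left, z up, the work surface at z = 0. Lengths are in m, angles in rad, forces in N, time in s.
With the tool pointing down it reaches from about 0.35 to 0.775 m from the base axis. Payload 7.3 kg.
Tool frame: the origin (TCP) lies at the centre of the arm's flange, where the gripper is bolted on; the fingertips stand 178 mm ahead of it and the grasp point (between the pads) lies 159 mm ahead of it; z points along the fingers, y is the line along which they close (so a half turn about z gives the same grasp; the last joint's range is limited). The gripper opens to 92 mm and grips with 3 to 60 N. Pads are 19 mm wide; open, the fingers measure 130 mm over their backs; the gripper's body (75 mm by 190 mm) begins 47 mm behind the grasp point.
Start: joints at [1.187, 0.342, 1.524, -0, 1.275, -0.146], TCP at [0.124, 0.51, 0.405] pointing down, gripper open.
Joint ranges: [-2.53, 2.53], [-0.77, 2.02], [0.04, 2.7], [-1, 4.14], [0.28, 2.66], [-3.11, 3.11]. Speed limits (rad/s): [2.57, 2.57, 3.14, 3.14, 3.14, 3.14].

### API

Orientations are given as [roll, pitch, yaw] about the fixed x, y, z axes, in that order (R = Rz(yaw) Ry(pitch) Rx(roll)).
In Python, from cell import telemetry, vision, ticket gives the robot as it stands.
- The arm moves only by the shell command python3 -m crank 'ROWS' [FORCE]. ROWS is JSON, a list of rows, each a list of 5 numbers: the gripper command: -1 is shut, 1 is fully open, values between are in proportion, then the shift along the tool's x, y, z in mm, then the turn about the tool's z in rad. In form: [[fingers, dx, dy, dz, roll], ...]. A call has 1 to 12 rows; each row is the pose to reach, as a shift and turn from the pose commanded when the call began, along the tool's axes at that moment; what a row does not reach only later rows make up. A row lasts 1/12 s, in which the tool goes at most 41.7 mm and 7.16 degrees, less where a joint would pass 70% of its speed; a pose out of reach is approached as far as the arm can. A call with a gripper value outside its range is refused whole. The fingers move at their own pace and stop on an object; FORCE is the grip in N (left out, the last holds). Time passes only in rows, so rows that repeat a pose let the fingers close. It gives the time, the measured TCP pose, the force, the opening and the grip force at its end, in the units of the state.
- telemetry.observe(): the state, without advancing time (a new reading comes with each control period).
- vision.read_camera(name): name is "scene" or "top"; returns (picture, depth): 384x512x3 uint8, red, green, blue; 384x512 float32, m along the optical axis (not along the pixel's ray), 0 where there is no reading.
- vision.get_calibration(name): a dict with "camera_matrix" (3x3 intrinsics, pixels), "rvec" (rotation vector, rad) and "tvec" (3), from world to camera coordinates, as OpenCV has them. Camera axes: x right, y down, z forward; pixel columns grow to the right and rows downward; lengths in m; the calibration is good to about 2 mm. A picture is of the moment at which its call begins. get_calibration takes no time and is no camera call.
- ticket.hand_in(): hands the job in; it is judged then, once.
The state is a dict: "time": time; "qpos": joint angles; "qvel": joint speeds; "joint_efforts": joint torques, N m; "tool_pos": TCP position; "tool_rot": TCP orientation; "contact_force": force on the tool from outside, world axes, zero at the start; "torque": the same for the moment, N m; "opening": finger opening in m; "grip_force": force on a finger pad.
Only numpy, scipy, OpenCV 4.12 (cv2) and the standard library are available. Lean on these libraries where they do the work, as an engineer would, in place of code of your own. Each camera call takes 0.05 s, during which the arm holds its last target. There are 200 camera calls.

### The job

Pack the tape for tonight's gig: thread every roll on the stands onto the rod of the tape bar, lift them away together and lay the bar in the two end slots of the aluminium box, so that the rolls hang inside it. Then find by trying which of the three lids fits the box and seat it fully home, level on the rim; put the other two lids back flat on the table, and leave everything else on the table where it is.

Things in the scene. Friction and masses are not known exactly. Their poses are not given: they have to be found in the camera images.
- bar: Loose bar: wooden handle 70 mm long (x = -70 to 0), 24 mm wide (y), 40 mm high; from its front face a steel rod, diameter 10 mm, 190 mm long to its round tip, with a stop disc (diameter 39 mm, x = 24 to 27 mm) that no roll passes. 110 g, centre of mass at x = 16 mm. Origin: on the rod's axis at the handle's front face (20 mm up as it lies on the table); +x to the tip.
- bar_mid (a point): Point on the rod's axis 82 mm in front of the handle; it is over the middle of the box when the bar lies centred in the slots.
- roll1: Roll of black tape standing on edge in the stand of its number: outside diameter 70 mm, 20 mm wide, round hole 36 mm, about 50 g. 2 to 4 of the four rolls are present (no pose if absent). Origin: centre of the hole; x is the hole's axis, enter from either end. Hanging on the rod, its centre is 13 mm below the rod's axis.
- roll2: Roll of black tape standing on edge in the stand of its number: outside diameter 70 mm, 20 mm wide, round hole 36 mm, about 50 g. 2 to 4 of the four rolls are present (no pose if absent). Origin: centre of the hole; x is the hole's axis, enter from either end. Hanging on the rod, its centre is 13 mm below the rod's axis.
- roll3: Roll of black tape standing on edge in the stand of its number: outside diameter 70 mm, 20 mm wide, round hole 36 mm, about 50 g. 2 to 4 of the four rolls are present (no pose if absent). Origin: centre of the hole; x is the hole's axis, enter from either end. Hanging on the rod, its centre is 13 mm below the rod's axis.
- roll4: Roll of black tape standing on edge in the stand of its number: outside diameter 70 mm, 20 mm wide, round hole 36 mm, about 50 g. 2 to 4 of the four rolls are present (no pose if absent). Origin: centre of the hole; x is the hole's axis, enter from either end. Hanging on the rod, its centre is 13 mm below the rod's axis.
- stand1: Fixed tape stand, foot 56 x 64 mm, 87 mm high, with one roll or empty; the roll's centre is 110 mm above the table. Low fences reach 12 mm above the roll's lowest point in front and behind; the roll lifts straight up. Origin: centre of its underside; x along the roll's hole axis.
- stand2: Fixed tape stand, foot 56 x 64 mm, 87 mm high, with one roll or empty; the roll's centre is 110 mm above the table. Low fences reach 12 mm above the roll's lowest point in front and behind; the roll lifts straight up. Origin: centre of its underside; x along the roll's hole axis.
- stand3: Fixed tape stand, foot 56 x 64 mm, 87 mm high, with one roll or empty; the roll's centre is 110 mm above the table. Low fences reach 12 mm above the roll's lowest point in front and behind; the roll lifts straight up. Origin: centre of its underside; x along the roll's hole axis.
- stand4: Fixed tape stand, foot 56 x 64 mm, 87 mm high, with one roll or empty; the roll's centre is 110 mm above the table. Low fences reach 12 mm above the roll's lowest point in front and behind; the roll lifts straight up. Origin: centre of its underside; x along the roll's hole axis.
- tub: Fixed open aluminium box, 140 (its x) x 96 (y) x 110 mm high, walls 5 mm, floor 6 mm, mouth 130 x 86 mm. Each end wall (x = -70 and +70 mm) has in its middle a slot 18 mm wide, open at the rim, its bottom 61 mm above the underside: the rod lies in both, axis 66 mm up, handle outside either end. Origin: centre of the underside.
- tub_mouth (a point): Centre of the box's mouth, at rim height (110 mm above its underside). With bar_mid below it, the end walls are 12 to 17 and 147 to 152 mm in front of the handle, with the stop disc and rolls between them.
- lid_a: One of three loose grey lids alike from above (120 g): flange 152 x 108 x 4 mm, black knob on top, 34 (x) x 20 (y) x 28 mm high, plug 10 mm deep below, on which it lies. Origin: centre of the plug's underside, x along the long side, z = 0 on the table; knob from z = 14 to 42 mm. The plugs differ: see lid_b, lid_c.
- lid_b: Another lid, alike from above (sizes: see lid_a). Only one of the three has a plug that goes into the box's mouth, with 1.5 mm play on each side (its lowest 4 mm are 2 mm smaller all round, as a lead-in); when home, its origin is 100 mm above the box's underside, either way round. Which one is not told: try.
- lid_c: Another lid, alike from above (sizes: see lid_a). The plugs of the two lids that do not fit are 10 mm longer or wider than the right one; they stop on the rim with the origin 110 mm above the box's underside, 10 mm short of home.
- pedal: Bystander, to be left alone: grey effects pedal, 70 x 115 x 58 mm high. Origin: centre of its underside.
- picks: Bystander, to be left alone: small round steel tin for picks, 48 mm across, 45 mm high. Origin: centre of its underside.
- mug: Bystander, to be left alone: white mug, 80 mm across, 92 mm high. Origin: centre of its underside.
- mic: Bystander, to be left alone: microphone lying down, 175 mm long, 48 mm high. Origin: centre of its underside.
There are look-alikes about, which are no part of the job. What is shaped like the roll1 but white or yellow is not meant.

How it is judged:
By the outcome, as a careful person would: the job done as asked, in the order asked, and still so for the second after the job is handed in, with the robot touching nothing.
Of roll1, roll2, roll3, roll4 only 2 to 4 are there at a start; the rules pass over those that are not, and their reading is None.
At some moment in a run one of lid_a, lid_b, lid_c, bar may be knocked a few centimetres aside while the robot is not near it.
It also fails if it takes over 210 s, if anything falls off the work surface, if the arm or the gripper's body presses on something with over 40 N, if the wrist force passes 120 N, or if a joint passes its speed limit or range.

## Working session

There is one attempt and no reset: what is moved stays moved. The work goes in short steps, Python scripts to look and compute and a shell command to move; the robot and the scene stay as the last step left them, time stands still between calls to the robot, and variables do not carry over. Pictures are saved under pics/ and viewed, at most 14 in all, crops included, and the job is handed in when it is done.

```bash
ls; mkdir -p pics; cat > h.py <<'E'
import numpy as np, cv2
from cell import telemetry, vision, ticket
def cal(n):
    c=vision.get_calibration(n); K=np.array(c["camera_matrix"],float); R=cv2.Rodrigues(np.array(c["rvec"],float))[0]; t=np.array(c["tvec"],float).ravel(); return K,R,t
def cloud(n,d):
    K,R,t=cal(n); v,u=np.mgrid[:d.shape[0],:d.shape[1]]
    p=np.stack([(u-K[0,2])/K[0,0]*d,(v-K[1,2])/K[1,1]*d,d],-1)
    w=(p-t)@R; w[d<=0]=np.nan; return w
def ray(n,u,v,z):
    K,R,t=cal(n); o=-R.T@t; r=R.T@np.array([(u-K[0,2])/K[0,0],(v-K[1,2])/K[1,1],1]); return o+r*(z-o[2])/r[2]
E
python3 - <<'E'
from h import *
for n in("scene","top"):
    p,d=vision.read_camera(n); np.savez(f"{n}0.npz",p=p,d=d)
    cv2.imwrite(f"pics/{n}0.png",cv2.resize(p[...,::-1],(800,600)))
    K,R,t=cal(n); print(n,-R.T@t,K[0,0])
print(telemetry.observe())
E
```

```text
pics
scene [1.2347562  0.23900615 1.06654402] 410.1316584418171
top [ 0.54059758 -0.07081675  1.6281345 ] 465.76766136707965
{'time': 0.1, 'qpos': array([ 1.18700287e+00,  3.42676398e-01,  1.52490928e+00, -3.60511923e-05,
        1.27540292e+00, -1.46019881e-01]), 'qvel': array([ 3.84182785e-05, -6.03961880e-04, -1.54946499e-03, -1.20169802e-03,
       -9.28628076e-04,  1.00748040e-03]), 'joint_efforts': array([ 2.80667809e-03, -4.32009101e+01, -2.44696784e+01,  7.20883347e-02,
        5.25208097e-02, -6.68437065e-05]), 'tool_pos': array([0.12360852, 0.51012433, 0.40410643]), 'tool_rot': array([-3.14020655e+00, -1.69003732e-04,  2.90382948e+00]), 'contact_force': array([ 0.88128353,  0.77663153, -0.27792318]), 'torque': array([ 0.02838813, -0.0171371 ,  0.02269566]), 'grip_force': 0.0, 'opening': 0.0918742565931484}
```

View pics/scene0.png

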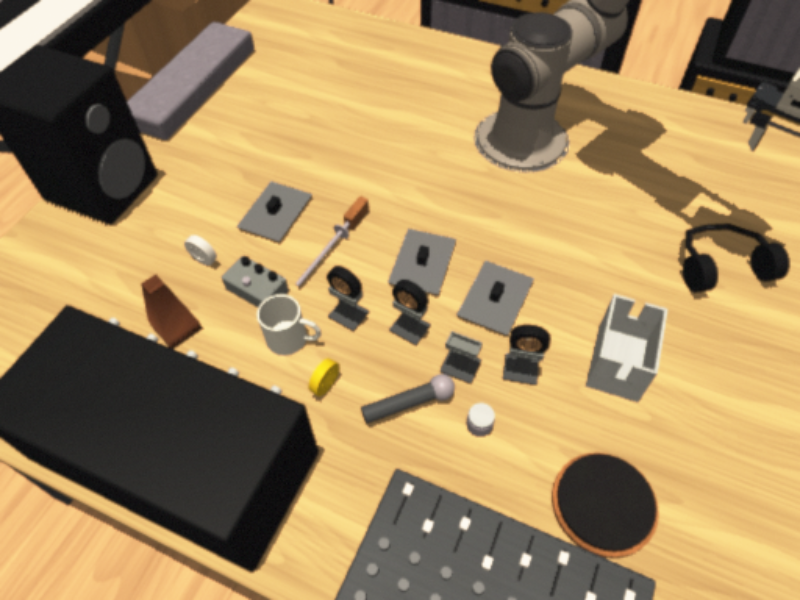

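View pics/top0.png

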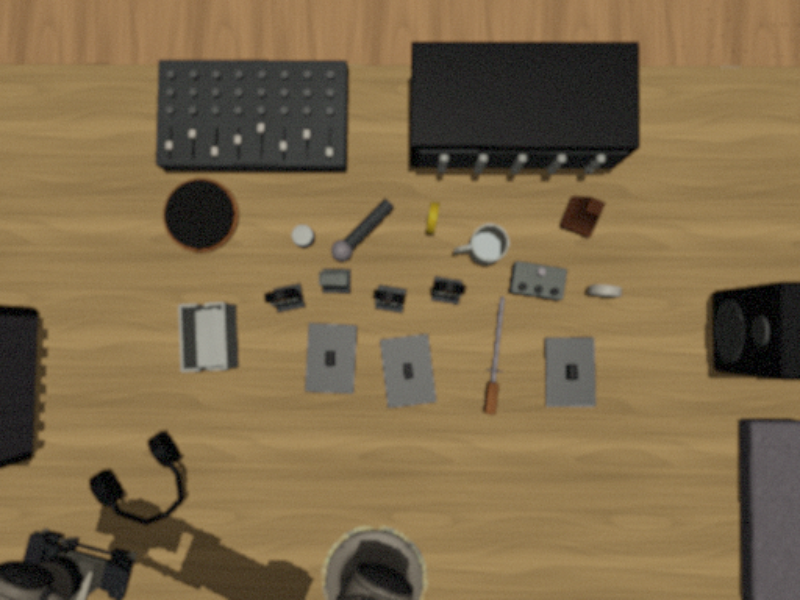

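The scene shows rolls on three stands, at (345,283), (408,297) and (528,340). The stand at (462,355) is empty. The bar lies at (335,240) with its tip towards the camera, and the box is at (628,345). In the top view the lids are at (330,357), (408,370) and (571,371). The white and yellow rolls are look-alikes.

```bash
cat >> h.py <<'E'
def blobs(w,m,amin=25):
    n,l,s,c=cv2.connectedComponentsWithStats(m.astype(np.uint8))
    out=[]
    for i in range(1,n):
        if s[i,4]<amin: continue
        P=w[l==i]; r=cv2.minAreaRect((P[:,:2]*1000).astype(np.float32)); out.append((np.array(r[0]).round(1),np.array(r[1]).round(1),round(r[2],1),np.nanmedian(P[:,2]).round(3),s[i,4],c[i].round()))
    return out
def look(n):
    p,d=vision.read_camera(n); return p,cloud(n,d)
E
python3 - <<'E'
from h import *
for n in("top","scene"):
    f=np.load(n+"0.npz"); p,d=f["p"],f["d"]; w=cloud(n,d)
    hsv=cv2.cvtColor(p,cv2.COLOR_RGB2HSV).astype(int)
    box=(w[...,0]>.3)&(w[...,0]<.85)&(w[...,1]>-.55)&(w[...,1]<.5)
    print(n)
    for nm,m in dict(high=(w[...,2]>.095)&box, rolltop=(w[...,2]>.125)&box, mid=(w[...,2]>.02)&(w[...,2]<.09)&box, lids=(w[...,2]>.007)&(w[...,2]<.02)&(hsv[...,1]<90)&box, tool=(w[...,2]>.006)&(hsv[...,1]>140)&(hsv[...,2]<170)&(w[...,0]<.6)&box).items():
        print(nm)
        for b in blobs(w,m): print(*b)
E
```

```text
top
high
[ 802.5 -448. ] [47.9 48.6] 67.4 0.137 251 [377. 134.]
[ 637.4 -154.3] [69.2 20.7] 80.9 0.139 145 [287. 183.]
[618.1 196.9] [20.1 69.2] 11.5 0.138 151 [179. 188.]
[617.4 -30.1] [68.4 20.4] 80.7 0.139 141 [249. 189.]
[532.  329.9] [140.1  40.7] 3.2 0.109 151 [142. 214.]
[528.3 388.4] [139.7  41.1] 4.1 0.109 158 [118. 215.]
rolltop
[ 802.1 -448. ] [36.3 41.9] 69.7 0.15 161 [379. 133.]
[ 637.5 -154. ] [62.5 20.7] 80.9 0.14 123 [287. 183.]
[618.2 196.4] [20.1 62. ] 11.5 0.141 125 [179. 188.]
[617.5 -30.2] [63.4 20.1] 80.7 0.14 124 [249. 189.]
mid
[788.  399.1] [157.7 123.9] 90.0 0.026 1229 [127. 139.]
[ 792.9 -428. ] [97.5 47.4] 23.6 0.054 237 [368. 140.]
[770.7  35.9] [ 44.3 172.3] 48.7 0.039 489 [231. 147.]
[ 794.3 -121.4] [20.2 66.2] 80.9 0.064 120 [277. 139.]
[ 754.7 -254.9] [70.1 32.7] 56.0 0.06 88 [317. 149.]
[753.1 163.7] [44.9 43.7] 79.0 0.045 159 [194. 150.]
[ 722.2 -218.9] [97.  39.5] 70.6 0.064 106 [302. 161.]
[ 659.5 -353.4] [115.3  70.8] 81.7 0.046 724 [344. 179.]
[656.8  91.5] [29.9 60.7] 0.2 0.077 170 [213. 178.]
[ 637.5 -496. ] [66.3 20.5] 84.6 0.063 142 [387. 18
[... 2675 characters left out ...]
7.]
[ 641.1 -497.7] [53.1 15.2] 82.1 0.016 35 [128. 166.]
[483.7 100.3] [107.7 156.8] 88.2 0.013 1276 [317. 190.]
[ 690.9 -364.5] [79.7  4.4] 81.2 0.017 29 [155. 190.]
[ 639.1 -154.2] [61. 53.] 82.6 0.009 127 [223. 202.]
[ 710.9 -263.8] [13.2 50.2] 43.0 0.013 46 [180. 205.]
[618.7 -30. ] [62.4 52.5] 83.1 0.009 121 [262. 211.]
[466.8 363. ] [16.7 73.9] 0.4 0.013 73 [403. 213.]
[ 759.3 -225.8] [22.  70.1] 31.0 0.015 52 [183. 223.]
[660.9  92. ] [60.4 47. ] 87.9 0.009 144 [294. 235.]
[620.2 197.5] [50.6 61.2] 12.0 0.009 145 [333. 238.]
[598.9 363.8] [ 5.3 93.9] 3.6 0.013 88 [393. 250.]
[771.8 167.2] [10.9 39.2] 6.1 0.016 25 [305. 276.]
tool
[ 406.6 -243. ] [22.5 68.6] 67.9 0.028 103 [229. 138.]
```

```bash
cat >> h.py <<'E'
from math import *
def go(*tg):
    "tg: (x,y,z mm of grasp point, yaw deg) successive waypoints; prints each as shift from the current pose"
    s=telemetry.observe(); p=s["tool_pos"]*1000; yaw=s["tool_rot"][2]; p=p-[0,0,159]
    print("now",p.round(1),round(degrees(yaw),1),"t",round(s["time"],1),"open",round(s["opening"]*1000,1),"grip",round(s["grip_force"],1),"F",s["contact_force"].round(1))
    for x,y,z,a in tg:
        d=np.array([x,y,z])-p; r=(radians(a)-yaw+pi)%(2*pi)-pi
        print([round(v,1) for v in(d[0]*cos(yaw)+d[1]*sin(yaw), d[0]*sin(yaw)-d[1]*cos(yaw), -d[2])],round(-r,3))
def bar(p,w,x0=.33,x1=.67,y0=-.32,y1=-.18):
    m=(w[...,0]>x0)&(w[...,0]<x1)&(w[...,1]>y0)&(w[...,1]<y1)&(w[...,2]>.006)
    P=w[m][:,:2]*1000; z=w[m][:,2]
    H=P[z>.031]; r=cv2.minAreaRect(H[H[:,0]<np.inf].astype(np.float32))
    L=P[(z<.028)]; L=L
    f=cv2.fitLine(L.astype(np.float32),cv2.DIST_HUBER,0,.01,.01).ravel()
    print("handle",r,"rod dir",degrees(atan(f[1]/f[0])),f[2:],"x range",P[:,0].min(),P[:,0].max(),len(L))
E
python3 - <<'E'
from h import *
for n in("top","scene"):
    f=np.load(n+"0.npz"); p,d=f["p"],f["d"]; w=cloud(n,d)
    bar(p,w)
    hsv=cv2.cvtColor(p,cv2.COLOR_RGB2HSV).astype(int)
go((450,200,150,175),(402,-252,150,175))
E
```

```text
handle ((518.3822631835938, -276.80706787109375), (284.1709899902344, 145.4777374267578), 11.776273727416992) rod dir -7.1245102838655034 [ 531.90546 -263.66983] x range 331.3846085044773 669.991051404312 499
handle ((518.242431640625, -273.7411804199219), (289.406494140625, 140.5715789794922), 10.201560974121094) rod dir -9.656369689760929 [ 498.80075 -259.47763] x range 332.74102763421627 669.8225040276852 296
now [123.6 510.1 245.1] 166.4 t 0.1 open 91.9 grip 0.0 F [ 0.9  0.8 -0.3]
[np.float64(-390.3), np.float64(-224.5), np.float64(95.1)] -0.15
[np.float64(-450.1), np.float64(-675.1), np.float64(95.1)] -0.15
```

```bash
python3 - <<'E'
from h import *
for n in("top","scene"):
    f=np.load(n+"0.npz"); p,d=f["p"],f["d"]; w=cloud(n,d)
    m=(w[...,0]>.34)&(w[...,0]<.64)&(w[...,1]>-.285)&(w[...,1]<-.225)&(w[...,2]>.009)
    for b in blobs(w,m): print(n,b)
    P=w[m]*1000
    H=P[(P[:,2]>33)&(P[:,0]<445)]; print("handle",H[:,:2].min(0),H[:,:2].max(0),np.median(H,0))
    L=P[(P[:,0]>475)&(P[:,2]>12)][:,:2].astype(np.float32); f=cv2.fitLine(L,cv2.DIST_HUBER,0,.01,.01).ravel(); print("rod",degrees(atan(f[1]/f[0])),f[2:],L.max(0),len(L), "y at 402:",f[3]+f[1]/f[0]*(402-f[2]))
E
```

```text
top (array([ 497.2, -260. ]), array([ 33.1, 257. ]), 87.3, np.float64(0.029), np.int32(340), array([316., 235.]))
handle [ 369.11473573 -267.35540031] [ 436.89143007 -239.60642028] [ 400.8793501  -252.96840208   40.47832194]
rod -6.180000711640973 [ 550.33984 -269.02194] [ 624.9864 -258.0759] 131 y at 402: -252.95947
scene (array([ 497.2, -258.5]), array([ 37.2, 260.3]), 87.8, np.float64(0.024), np.int32(383), array([218., 148.]))
handle [ 367.30421886 -266.5046833 ] [ 438.71229806 -235.36400862] [ 405.58303838 -251.02859925   39.27936485]
rod -6.131555510021637 [ 550.24554 -267.20062] [ 626.9231  -256.58554] 124 y at 402: -251.27516
```

```bash
python3 -m crank '[[1,-390,-225,95,-0.15],[1,-390,-225,95,-0.15],[1,-390,-225,95,-0.15],[1,-390,-225,95,-0.15],[1,-390,-225,95,-0.15],[1,-390,-225,95,-0.15],[1,-390,-225,95,-0.15],[1,-390,-225,95,-0.15],[1,-390,-225,95,-0.15],[1,-390,-225,95,-0.15],[1,-390,-225,95,-0.15],[1,-390,-225,95,-0.15]]'
```

```text
time: 1.1
tool_pos: [0.4532, 0.1957, 0.3082]
tool_rot: [-3.14, 0.0, 3.049]
contact_force: [-0.0, -0.4, -0.0]
opening: 0.0918
grip_force: 0.0
```

```bash
python3 - <<'E'
from h import *
go((402.5,-252,150,173.9))
E
```

```text
now [453.2 195.7 149.2] 174.7 t 1.1 open 91.8 grip 0.0 F [-0.  -0.4 -0. ]
[np.float64(9.2), np.float64(-450.5), np.float64(-0.8)] 0.014
```

```bash
python3 -m crank '[[1,9,-450,0,0.014],[1,9,-450,0,0.014],[1,9,-450,0,0.014],[1,9,-450,0,0.014],[1,9,-450,0,0.014],[1,9,-450,0,0.014],[1,9,-450,0,0.014],[1,9,-450,0,0.014],[1,9,-450,0,0.014],[1,9,-450,0,0.014],[1,9,-450,0,0.014],[1,9,-450,0,0.014]]' && python3 - <<'E'
from h import *
p,d=vision.read_camera("scene"); w=cloud("scene",d)
m=(w[...,0]>.475)&(w[...,0]<.64)&(w[...,1]>-.285)&(w[...,1]<-.225)&(w[...,2]>.012)
L=w[m][:,:2].astype(np.float32)*1000; f=cv2.fitLine(L,cv2.DIST_HUBER,0,.01,.01).ravel(); print("rod",degrees(atan(f[1]/f[0])),f[2:],L.max(0),len(L))
go((402.5,-252,24,173.9))
E
```

```text
time: 2.1
tool_pos: [0.4008, -0.2527, 0.3097]
tool_rot: [-3.139, 0.001, 3.035]
contact_force: [1.0, -0.9, 0.4]
opening: 0.0918
grip_force: 0.0
rod -6.700510196781574 [ 552.9447  -267.64792] [ 623.761   -233.87346] 130
now [ 400.8 -250.1  150.4] 173.9 t 2.1 open 92.0 grip 0.0 F [-0.6 -0.5 -0.4]
[np.float64(-1.9), np.float64(-1.7), np.float64(126.4)] 0.0
```

Bar has not moved. Descend, grip, and lift.

```bash
python3 -m crank '[[1,-2,-2,35,0],[1,-2,-2,70,0],[1,-2,-2,100,0],[1,-2,-2,120,0],[1,-2,-2,126,0],[1,-2,-2,126,0],[-1,-2,-2,126,0],[-1,-2,-2,126,0],[-1,-2,-2,126,0],[-1,-2,-2,126,0],[-1,-2,-2,126,0],[-1,-2,-2,126,0]]' 55 && python3 -m crank '[[-1,0,0,0,0],[-1,0,0,0,0],[-1,0,0,0,0],[-1,0,0,0,0]]' && python3 - <<'E'
from h import *
go()
E
```

```text
time: 3.15
tool_pos: [0.4031, -0.2501, 0.1842]
tool_rot: [-3.141, 0.001, 3.04]
contact_force: [-0.6, -0.2, -0.4]
opening: 0.0564
grip_force: 0.0
time: 3.48
tool_pos: [0.403, -0.25, 0.1837]
tool_rot: [3.141, 0.0, 3.04]
contact_force: [-0.1, 0.2, -0.3]
opening: 0.0296
grip_force: 0.2
now [ 403.  -250.    24.7] 174.2 t 3.5 open 29.6 grip 0.2 F [-0.1  0.2 -0.3]
```

```bash
python3 -m crank '[[-1,0,0,0,0],[-1,0,0,0,0],[-1,0,0,0,0],[-1,0,0,0,0]]' && python3 -m crank '[[-1,0,0,-15,0],[-1,2,0,-40,0],[-1,6,0,-65,0],[-1,12,0,-85,0],[-1,18,0,-90,0],[-1,18,0,-90,0],[-1,18,0,-90,0]]' && python3 - <<'E'
from h import *
def rod(n,x0,x1,y0,y1,z0,z1):
    p,d=vision.read_camera(n); w=cloud(n,d)*1000
    m=(w[...,0]>x0)&(w[...,0]<x1)&(w[...,1]>y0)&(w[...,1]<y1)&(w[...,2]>z0)&(w[...,2]<z1)
    P=w[m]; L=P[:,:2].astype(np.float32); f=cv2.fitLine(L,cv2.DIST_HUBER,0,.01,.01).ravel()
    q=np.polyfit(P[:,0],P[:,2],1); print(n,"dir",degrees(atan(f[1]/f[0])),"pt",f[2:],"tipx",P[:,0].max(),"z slope deg",degrees(atan(q[0])),"z@",P[:,0].mean(),P[:,2].mean(),len(P))
rod("scene",470,640,-290,-220,90,145)
rod("top",470,640,-290,-220,90,145)
go((385.5,-114,114,171.2))
E
```

```text
time: 3.82
tool_pos: [0.403, -0.2499, 0.1836]
tool_rot: [3.141, -0.0, 3.04]
contact_force: [-0.0, 0.1, 0.3]
opening: 0.0236
grip_force: 54.1
time: 4.4
tool_pos: [0.3847, -0.2479, 0.2731]
tool_rot: [3.141, -0.001, 3.039]
contact_force: [-0.7, 0.5, -1.1]
opening: 0.0237
grip_force: 54.1
scene dir -7.510132973526332 pt [ 540.3931  -266.08774] tipx 606.2661674696132 z slope deg -1.0467552097567865 z@ 540.8326490511677 110.07726647167101 128
top dir -7.218227498544913 pt [ 536.46185 -266.9954 ] tipx 603.8701048535597 z slope deg -0.2782988938977194 z@ 536.2425027122 110.9339848503607 130
now [ 384.9 -247.9  113.4] 174.2 t 4.5 open 24.1 grip 54.1 F [-0.7  0.1 -1. ]
[np.float64(13.1), np.float64(133.3), np.float64(-0.6)] 0.052
```

```bash
python3 -m crank '[[-1,2,15,-1,0.01],[-1,6,45,-2,0.02],[-1,9,75,-3,0.03],[-1,12,105,-4,0.033],[-1,13,125,-4,0.033],[-1,13,133,-4,0.033],[-1,13,133,-4,0.033],[-1,13,133,-4,0.033]]' && python3 - <<'E'
from h import *
def rod(n,x0,x1,y0,y1,z0,z1):
    p,d=vision.read_camera(n); w=cloud(n,d)*1000
    m=(w[...,0]>x0)&(w[...,0]<x1)&(w[...,1]>y0)&(w[...,1]<y1)&(w[...,2]>z0)&(w[...,2]<z1)
    P=w[m]; L=P[:,:2].astype(np.float32); f=cv2.fitLine(L,cv2.DIST_HUBER,0,.01,.01).ravel()
    q=np.polyfit(P[:,0],P[:,2],1); print(n,"dir",degrees(atan(f[1]/f[0])),"pt",f[2:],"tipx",P[:,0].max(),"z slope deg",degrees(atan(q[0])),"z@",P[:,0].mean(),P[:,2].mean(),len(P), "y at 637:",f[3]+f[1]/f[0]*(637-f[2]))
rod("scene",465,617,-165,-110,95,125)
rod("top",465,617,-165,-110,95,125)
go((637.5-75*.988,-154+75*.156,117,172.3))
E
```

```text
time: 5.17
tool_pos: [0.3861, -0.1148, 0.2772]
tool_rot: [-3.142, -0.0, 3.008]
contact_force: [0.0, -0.6, -0.6]
opening: 0.0238
grip_force: 54.1
scene dir -9.578835661720857 pt [ 538.3387 -137.6872] tipx 607.424757965973 z slope deg -1.3822462083428162 z@ 537.511457201398 113.83823156281181 138 y at 637: -154.33702
top dir -9.416800825294033 pt [ 536.28613 -139.72133] tipx 606.0305658476784 z slope deg -1.127010612848485 z@ 536.5139105974612 115.23528075027548 136 y at 637: -156.42474
now [ 386.  -115.5  118.4] 172.2 t 5.3 open 24.0 grip 54.1 F [ 0.3 -0.6 -0.2]
[np.float64(-179.4), np.float64(-2.6), np.float64(1.4)] -0.001
```

```bash
python3 -m crank '[[-1,-15,-1,0,0],[-1,-35,-2,-1,0],[-1,-55,-2,-2,0],[-1,-75,-2,-3,0],[-1,-95,-2,-4,0],[-1,-115,-2,-4,0],[-1,-135,-2,-4,0],[-1,-155,-2,-4,0],[-1,-170,-2,-4,0],[-1,-178,-2,-4,0],[-1,-178,-2,-4,0],[-1,-178,-2,-4,0]]' && python3 - <<'E'
from h import *
p,w=look("scene"); cv2.imwrite("pics/a1.png",cv2.resize(p[130:240,150:320,::-1],None,fx=4,fy=4,interpolation=2))
w*=1000
m=(w[...,2]>125)&(abs(w[...,0]-640)<50)&(abs(w[...,1]+154)<50)
for b in blobs(w/1000,m): print(b)
go()
E
```

```text
time: 6.27
tool_pos: [0.5614, -0.1411, 0.2811]
tool_rot: [3.141, -0.001, 3.006]
contact_force: [0.4, -0.3, -0.9]
opening: 0.0238
grip_force: 54.1
(array([ 595.3, -144.1]), array([95.2, 31.4]), 69.1, np.float64(0.376), np.int32(1127), array([224., 106.]))
(array([ 595. , -145.2]), array([84.2, 14.3]), 84.3, np.float64(0.188), np.int32(132), array([229., 155.]))
(array([ 633.2, -151.7]), array([62.9, 30.8]), 78.9, np.float64(0.138), np.int32(178), array([221., 176.]))
now [ 561.1 -140.8  122.2] 172.2 t 6.3 open 24.1 grip 54.1 F [-0.1 -0.  -0.1]
```

View pics/a1.png

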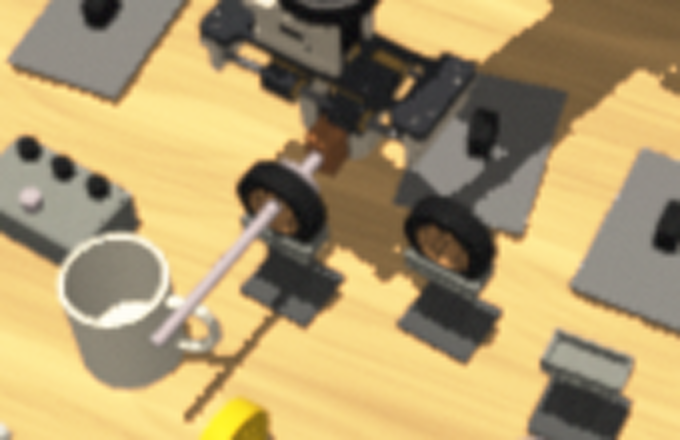

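The rod at (285,200) passes cleanly through roll 2's hole and clears the mug. Next I lift.

```bash
python3 -m crank '[[-1,0,0,-4,0],[-1,0,0,-8,0],[-1,0,0,-14,0],[-1,0,0,-22,0],[-1,0,0,-32,0],[-1,0,0,-44,0],[-1,0,0,-56,0],[-1,0,0,-68,0],[-1,0,0,-78,0],[-1,0,0,-84,0],[-1,0,0,-84,0],[-1,0,0,-84,0]]' && python3 - <<'E'
from h import *
p,w=look("scene"); cv2.imwrite("pics/a2.png",cv2.resize(p[90:230,150:320,::-1],None,fx=4,fy=4,interpolation=2))
go((450,-125,206,172.3),(375.5,8.6,206,172.3),(375.5,8.6,122,172.3))
E
```

```text
time: 7.32
tool_pos: [0.5617, -0.1404, 0.3659]
tool_rot: [-3.142, 0.0, 3.007]
contact_force: [0.1, 0.0, -2.7]
opening: 0.0242
grip_force: 54.1
now [ 561.7 -140.3  206.3] 172.3 t 7.4 open 23.7 grip 54.1 F [ 0.1 -0.  -1.2]
[np.float64(112.7), np.float64(0.2), np.float64(0.3)] -0.0
[np.float64(204.5), np.float64(122.6), np.float64(0.3)] -0.0
[np.float64(204.5), np.float64(122.6), np.float64(84.3)] -0.0
```

View pics/a2.png

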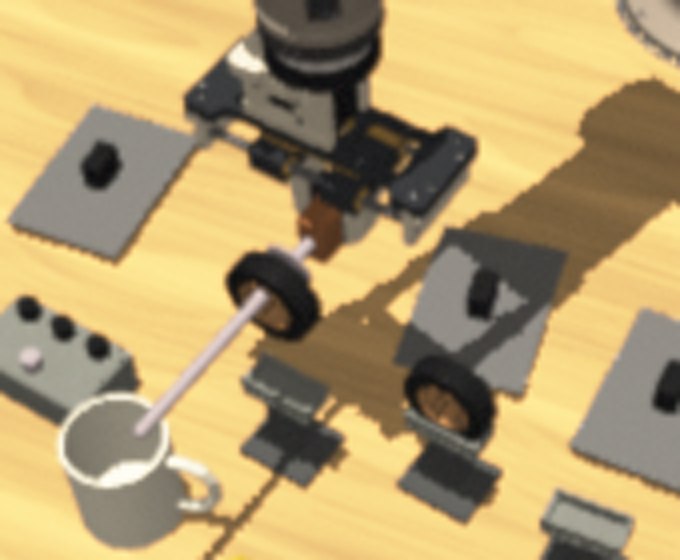

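The first roll hangs on the rod at (270,295) near the stop disc, and its stand is empty. Next is roll B.

```bash
python3 -m crank '[[-1,4,0,0,0],[-1,12,0,0,0],[-1,24,0,0,0],[-1,40,2,0,0],[-1,60,6,0,0],[-1,82,14,0,0],[-1,104,26,0,0],[-1,126,40,0,0],[-1,146,56,0,0],[-1,164,74,0,0],[-1,180,90,0,0],[-1,192,104,0,0]]' && python3 -m crank '[[-1,6,8,0,0],[-1,10,14,0,0],[-1,12,18,5,0],[-1,12,18,15,0],[-1,12,18,30,0],[-1,12,18,45,0],[-1,12,18,60,0],[-1,12,18,72,0],[-1,12,18,80,0],[-1,12,18,83,0],[-1,12,18,83,0],[-1,12,18,83,0]]' && cat >> h.py <<'E'
def rod(n,x0,x1,y0,y1,z0,z1,xt):
    p,d=vision.read_camera(n); w=cloud(n,d)*1000
    m=(w[...,0]>x0)&(w[...,0]<x1)&(w[...,1]>y0)&(w[...,1]<y1)&(w[...,2]>z0)&(w[...,2]<z1)
    P=w[m]; L=P[:,:2].astype(np.float32); f=cv2.fitLine(L,cv2.DIST_HUBER,0,.01,.01).ravel()
    q=np.polyfit(P[:,0],P[:,2],1); print(n,"dir",degrees(atan(f[1]/f[0])),"tipx",P[:,0].max(),"z slope deg",degrees(atan(q[0])),"z@",P[:,0].mean(),P[:,2].mean(),len(P), "y at",xt,f[3]+f[1]/f[0]*(xt-f[2]))
E
python3 - <<'E'
from h import *
rod("scene",490,598,-60,20,98,130,617.5)
rod("top",490,598,-60,20,98,130,617.5)
p,w=look("top"); w*=1000
m=(w[...,2]>115)&(w[...,2]<160)&(w[...,0]>380)&(w[...,0]<580)&(abs(w[...,1])<80)
for b in blobs(w/1000,m): print(b)
go()
E
```

```text
time: 8.37
tool_pos: [0.3834, -0.0105, 0.3653]
tool_rot: [3.141, -0.001, 3.007]
contact_force: [0.2, 0.1, -2.4]
opening: 0.0237
grip_force: 54.1
time: 9.37
tool_pos: [0.3764, 0.0077, 0.2829]
tool_rot: [3.142, 0.0, 3.007]
contact_force: [0.4, -0.0, -1.1]
opening: 0.0237
grip_force: 54.1
scene dir -9.769667184952059 tipx 589.9498223771662 z slope deg -0.9097320670165944 z@ 542.1637307962086 119.54707829302663 102 y at 617.5 -30.867245
top dir -9.401912623200923 tipx 597.9339938294729 z slope deg -0.49842607049730286 z@ 543.9512600821106 121.60777775477399 103 y at 617.5 -32.062073
(array([488.7, -19.8]), array([ 65.4, 172. ]), 67.9, np.float64(0.128), np.int32(304), array([242., 234.]))
now [376.3   7.8 124.3] 172.3 t 9.5 open 24.2 grip 54.1 F [-0.2 -0.5 -1.5]
```

```bash
python3 - <<'E'
from h import *
for n in("top","scene"):
    p,w=look(n); w*=1000
    m=(w[...,2]>129)&(w[...,2]<150)&(w[...,0]>400)&(w[...,0]<560)&(abs(w[...,1])<60)
    for b in blobs(w/1000,m,10): print(b)
E
```

```text
(array([454.9,  -3.1]), array([56.8, 19.9]), 80.7, np.float64(0.139), np.int32(101), array([240., 240.]))
(array([ 4.364e+02, -2.000e-01]), array([32.7,  3.6]), 80.8, np.float64(0.134), np.int32(13), array([239., 245.]))
(array([408.5,   2.3]), array([20. ,  4.7]), 79.3, np.float64(0.139), np.int32(14), array([238., 254.]))
(array([405.8,   4.2]), array([23.7, 13.7]), 79.5, np.float64(0.137), np.int32(38), array([300., 137.]))
(array([449.3,  -2.8]), array([53.9, 33.3]), 81.5, np.float64(0.136), np.int32(131), array([292., 147.]))
```

```bash
python3 -m crank '[[-1,-6,0,0,0],[-1,-16,0,0,0],[-1,-28,0,0,0],[-1,-42,0,0,0],[-1,-56,0,0,0],[-1,-70,0,0,0],[-1,-84,0,0,0],[-1,-98,0,0,0],[-1,-110,0,0,0],[-1,-120,0,0,0],[-1,-126,0,0,0],[-1,-127,0,0,0]]' && python3 -m crank '[[-1,0,0,-2,0],[-1,0,0,-6,0],[-1,0,0,-12,0],[-1,0,0,-20,0],[-1,0,0,-30,0],[-1,0,0,-42,0],[-1,0,0,-54,0],[-1,0,0,-66,0],[-1,0,0,-76,0],[-1,0,0,-82,0],[-1,0,0,-84,0],[-1,0,0,-84,0]]' && python3 - <<'E'
from h import *
for n in("top","scene"):
    p,w=look(n); w*=1000
    m=(w[...,2]>209)&(w[...,2]<235)&(w[...,0]>500)&(w[...,0]<760)&(abs(w[...,1]+20)<60)
    for b in blobs(w/1000,m,10): print(b)
cv2.imwrite("pics/b2.png",cv2.resize(p[90:230,200:370,::-1],None,fx=4,fy=4,interpolation=2))
a=radians(11.8); R=245; c=np.array([618,197])-R*np.array([cos(a),sin(a)])
go((c[0],c[1],206,180+11.8+1.2),)
E
```

```text
time: 10.62
tool_pos: [0.5033, -0.0094, 0.2826]
tool_rot: [3.142, 0.001, 3.007]
contact_force: [-0.7, -0.6, -1.2]
opening: 0.024
grip_force: 54.1
time: 11.62
tool_pos: [0.5018, -0.0091, 0.3675]
tool_rot: [3.142, 0.001, 3.007]
contact_force: [-0.0, -0.0, -1.7]
opening: 0.0238
grip_force: 54.1
(array([617.6, -28.7]), array([59.7, 22.3]), 81.1, np.float64(0.221), np.int32(130), array([248., 187.]))
(array([580.1, -22.3]), array([60.9, 40.7]), 79.1, np.float64(0.221), np.int32(152), array([245., 200.]))
(array([518.7,  -8.8]), array([61.9, 36.8]), 88.4, np.float64(0.221), np.int32(173), array([283., 142.]))
(array([578.7, -19.9]), array([49.4, 50.2]), 35.1, np.float64(0.218), np.int32(187), array([272., 157.]))
(array([617.5, -27.8]), array([56.1, 22.1]), 79.9, np.float64(0.218), np.int32(155), array([263., 168.]))
now [501.7  -9.1 207.4] 172.3 t 11.7 open 24.0 grip 54.1 F [ 0.1 -0.1 -2.2]
[np.float64(143.4), np.float64(138.0), np.float64(1.4)] -0.362
```

View pics/b2.png

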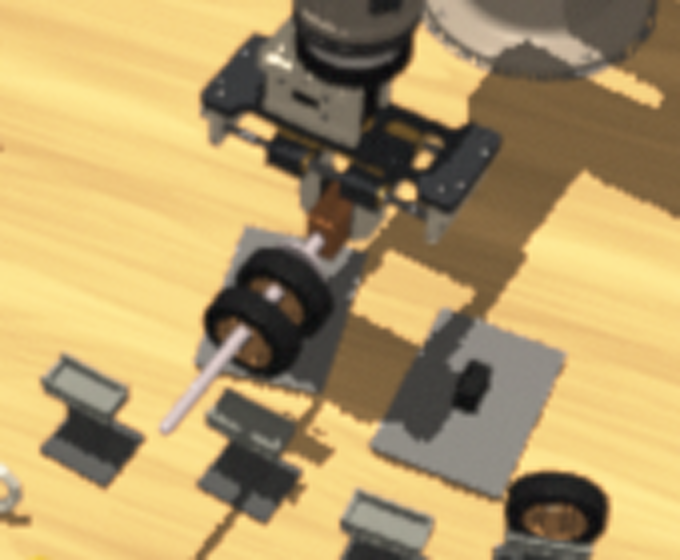

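Two rolls hang on the rod, at (285,285) and (255,330), and both of their stands are empty. Next is roll C.

```bash
python3 -m crank '[[-1,4,2,0,-0.01],[-1,14,8,0,-0.03],[-1,28,18,0,-0.06],[-1,46,32,0,-0.1],[-1,64,48,0,-0.15],[-1,82,66,0,-0.2],[-1,98,84,0,-0.25],[-1,112,100,0,-0.29],[-1,124,114,0,-0.32],[-1,134,126,0,-0.345],[-1,140,134,0,-0.36],[-1,143,138,0,-0.364]]' && python3 -m crank '[[-1,0,0,0,0],[-1,0,0,4,0],[-1,0,0,12,0],[-1,0,0,24,0],[-1,0,0,38,0],[-1,0,0,52,0],[-1,0,0,66,0],[-1,0,0,76,0],[-1,0,0,83,0],[-1,0,0,86,0],[-1,0,0,86,0],[-1,0,0,86,0]]' && python3 - <<'E'
from h import *
for n in("scene","top"):
    rod(n,505,595,150,210,98,130,618)
for n in("scene","top"):
    p,w=look(n); w*=1000
    m=(w[...,2]>129)&(w[...,2]<150)&(w[...,0]>400)&(w[...,0]<680)&(abs(w[...,1]-170)<80)
    for b in blobs(w/1000,m,10): print(b)
go()
E
```

```text
time: 12.72
tool_pos: [0.3775, 0.1478, 0.3665]
tool_rot: [3.141, -0.001, -2.91]
contact_force: [-0.1, 0.5, -1.9]
opening: 0.0241
grip_force: 54.1
time: 13.72
tool_pos: [0.379, 0.1466, 0.2808]
tool_rot: [3.142, 0.0, -2.913]
contact_force: [0.5, -0.0, -1.5]
opening: 0.0239
grip_force: 54.1
scene dir 14.798289982825612 tipx 590.4660318316894 z slope deg -1.0127385992596356 z@ 541.9314572010899 116.90883751237313 110 y at 618 197.6432
top dir 11.142733201639922 tipx 592.9395298705566 z slope deg -2.637808228136159 z@ 549.7745538774315 119.34769798444704 86 y at 618 192.74507
(array([406.9, 150.7]), array([13.9, 23.7]), 4.3, np.float64(0.135), np.int32(38), array([346., 152.]))
(array([450.9, 161.3]), array([32.6, 45.1]), 12.1, np.float64(0.134), np.int32(115), array([345., 164.]))
(array([495.8, 170. ]), array([23.5, 42.7]), 16.7, np.float64(0.134), np.int32(92), array([343., 176.]))
(array([617.5, 198.8]), array([21.3, 56.1]), 13.4, np.float64(0.139), np.int32(169), array([340., 212.]))
(array([618.1, 197. ]), array([20. , 62.1]), 13.1, np.float64(0.141), np.int32(116), array([178., 188.]))
(array([495.9, 169.4]), array([19.8, 47.3]), 10.8, np.float64(0.136), np.int32(86), array([186., 226.]))
(array([457. , 159.9]), array([20.2, 54.2]), 13.6, np.float64(0.137), np.int32(90), array([189., 238.]))
now [378.9 146.8 122.2] -166.9 t 13.9 open 24.0 grip 54.1 F [ 0.6  0.  -2.9]
```

```bash
python3 -m crank '[[-1,-6,0,0,0],[-1,-16,0,0,0],[-1,-26,0,0,0],[-1,-36,0,0,0],[-1,-46,0,0,0],[-1,-56,0,0,0],[-1,-66,0,0,0],[-1,-76,0,0,0],[-1,-84,0,0,0],[-1,-89,0,0,0],[-1,-91,0,0,0],[-1,-91,0,0,0]]' && python3 -m crank '[[-1,0,0,-2,0],[-1,0,0,-6,0],[-1,0,0,-12,0],[-1,0,0,-20,0],[-1,0,0,-30,0],[-1,0,0,-42,0],[-1,0,0,-54,0],[-1,0,0,-66,0],[-1,0,0,-76,0],[-1,0,0,-82,0],[-1,0,0,-86,0],[-1,0,0,-86,0]]' && python3 - <<'E'
from h import *
for n in("top","scene"):
    p,w=look(n); w*=1000
    m=(w[...,2]>209)&(w[...,2]<235)&(w[...,0]>480)&(w[...,0]<760)&(abs(w[...,1]-180)<80)
    for b in blobs(w/1000,m,10): print(b)
cv2.imwrite("pics/c2.png",cv2.resize(p[90:270,250:450,::-1],None,fx=3,fy=3,interpolation=2))
for n in("scene","top"): rod(n,640,720,160,260,185,215,618)
a=radians(3.9); c=np.array([529.5,359.5])-117*np.array([cos(a),sin(a)])
go((c[0],c[1],206,180+3.9+1.2),)
E
```

```text
time: 14.92
tool_pos: [0.4678, 0.1676, 0.2805]
tool_rot: [3.142, -0.0, -2.912]
contact_force: [0.2, 0.5, -1.8]
opening: 0.0241
grip_force: 54.1
time: 15.92
tool_pos: [0.4674, 0.1675, 0.3677]
tool_rot: [3.142, 0.002, -2.912]
contact_force: [-0.3, -0.1, -2.7]
opening: 0.0238
grip_force: 54.1
(array([619.2, 196.8]), array([19.6, 57.4]), 11.6, np.float64(0.22), np.int32(125), array([174., 186.]))
(array([585.1, 188.5]), array([22.5, 61.4]), 10.9, np.float64(0.22), np.int32(132), array([176., 198.]))
(array([540.1, 179.7]), array([33.8, 60.1]), 16.5, np.float64(0.222), np.int32(151), array([178., 211.]))
(array([490.9, 162.1]), array([44.2, 21.9]), 86.8, np.float64(0.221), np.int32(116), array([348., 154.]))
(array([538.4, 179.9]), array([35.1, 56.8]), 13.5, np.float64(0.219), np.int32(210), array([348., 171.]))
(array([583.3, 190.2]), array([21.1, 56.3]), 10.7, np.float64(0.218), np.int32(172), array([346., 184.]))
(array([617.6, 197.8]), array([23.4, 55.1]), 15.7, np.float64(0.217), np.int32(184), array([345., 196.]))
scene dir 11.863925318347068 tipx 685.8862677092501 z slope deg -0.8498675099075399 z@ 663.6060738136445 202.1094625908241 67 y at 618 196.61554
top dir 9.797175778786906 tipx 686.2639286038786 z slope deg -6.886790447098781 z@ 663.1553045451914 203.86722777726075 48 y at 618 197.31593
now [467.2 167.4 207.1] -166.9 t 16.1 open 23.8 grip 54.1 F [ 0.4 -0.4 -2.6]
[np.float64(11.2), np.float64(191.7), np.float64(1.1)] 0.14
```

View pics/c2.png

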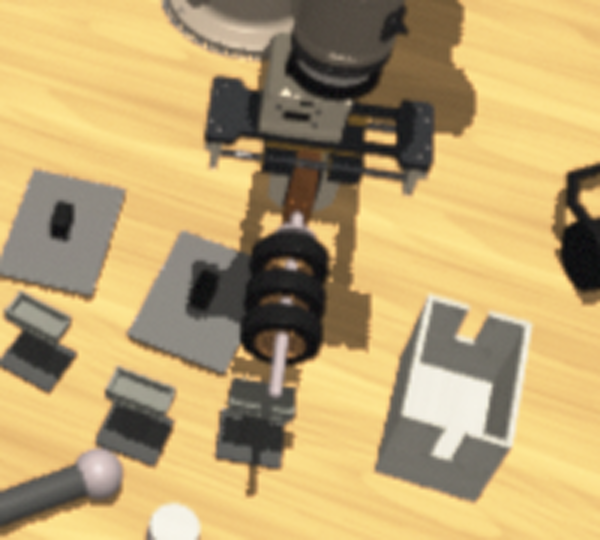

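All three rolls are on the rod at (285,255)-(280,330), and every stand is empty. Next I go above the box.

```bash
python3 -m crank '[[-1,0,3,0,0],[-1,1,10,0,0.01],[-1,2,24,0,0.02],[-1,4,42,0,0.03],[-1,5,62,0,0.05],[-1,6,84,0,0.07],[-1,7,106,0,0.09],[-1,8,128,0,0.11],[-1,9,148,0,0.12],[-1,10,166,0,0.13],[-1,11,180,0,0.14],[-1,11,188,0,0.14]]' && python3 -m crank '[[-1,0,3,0,0],[-1,0,4,0,0],[-1,0,4,0,0],[-1,0,4,0,0],[-1,0,4,0,0]]' && cat >> h.py <<'E'
def tub(zr=205):
    for n in("scene","top"):
        p,w=look(n); w*=1000
        m=(w[...,2]>zr-15)&(w[...,2]<zr+30)&(w[...,0]>425)&(w[...,0]<680)&(abs(w[...,1]-360)<70)
        L=w[m&(w[...,0]>578)&(w[...,2]<zr+8)][:,:2].astype(np.float32); f=cv2.fitLine(L,cv2.DIST_HUBER,0,.01,.01).ravel()
        print(n,"rod dir",degrees(atan(f[1]/f[0])),"y at 460,530,600",[f[3]+f[1]/f[0]*(x-f[2]) for x in(460,530,600)],"tip",L[:,0].max())
        for b in blobs(w/1000,m&(w[...,2]>zr+10),10): print(b)
        m=(w[...,2]>100)&(w[...,2]<118)&(w[...,0]>440)&(w[...,0]<620)&(abs(w[...,1]-360)<70)
        for b in blobs(w/1000,m,10): print("rim",b)
E
python3 - <<'E'
from h import *
tub(); go()
E
```

```text
time: 17.12
tool_pos: [0.4129, 0.3499, 0.3664]
tool_rot: [3.141, -0.001, -3.052]
contact_force: [0.8, -0.4, -1.9]
opening: 0.024
grip_force: 54.1
time: 17.53
tool_pos: [0.4139, 0.3514, 0.3667]
tool_rot: [-3.141, -0.0, -3.053]
contact_force: [0.6, 0.6, -3.1]
opening: 0.0236
grip_force: 54.1
scene rod dir 7.893420690770265 y at 460,530,600 [np.float32(340.6032), np.float32(350.30832), np.float32(360.01343)] tip 636.4773
(array([438.2, 343. ]), array([41.7, 25. ]), 89.1, np.float64(0.222), np.int32(101), array([420., 160.]))
(array([488. , 353.2]), array([34. , 42.7]), 8.2, np.float64(0.22), np.int32(140), array([419., 177.]))
(array([530. , 356.8]), array([45.2, 24.2]), 89.8, np.float64(0.22), np.int32(120), array([417., 190.]))
(array([567.1, 360.6]), array([21.7, 42.4]), 7.2, np.float64(0.219), np.int32(123), array([415., 202.]))
rim (array([532.8, 324. ]), array([145.2,  37.3]), 10.4, np.float64(0.108), np.int32(170), array([391., 213.]))
rim (array([566.7, 404.9]), array([33.8, 82.7]), 67.2, np.float64(0.108), np.int32(106), array([417., 232.]))
top rod dir 5.378527561972539 y at 4
[... 533 characters left out ...]
5]), array([140.5,  40.7]), 2.6, np.float64(0.109), np.int32(131), array([142., 214.]))
rim (array([588. , 407.3]), array([13.6,  7. ]), 7.4, np.float64(0.11), np.int32(10), array([115., 197.]))
rim (array([550.2, 405.9]), array([10.2,  4.8]), 4.2, np.float64(0.11), np.int32(10), array([116., 208.]))
rim (array([509.4, 403.5]), array([19.9,  7.2]), 2.0, np.float64(0.11), np.int32(18), array([116., 220.]))
rim (array([461.1, 395.7]), array([ 6.5, 13.4]), 3.7, np.float64(0.11), np.int32(10), array([117., 236.]))
rim (array([462.6, 371.2]), array([ 3.4, 15.3]), 0.5, np.float64(0.109), np.int32(10), array([126., 236.]))
now [413.9 351.5 207.8] -174.9 t 17.6 open 24.0 grip 54.1 F [-0.4 -0.1 -3.2]
```

```bash
python3 -m crank '[[-1,1,2,4,-0.01],[-1,1,2,12,-0.02],[-1,1,2,22,-0.02],[-1,1,2,32,-0.02],[-1,1,2,38,-0.02],[-1,1,2,38,-0.02],[-1,1,2,38,-0.02],[-1,1,2,38,-0.02]]' && python3 - <<'E'
from h import *
tub(165); go()
p,w=look("top")
cv2.imwrite("pics/t1.png",cv2.resize(p[160:270,80:180,::-1],None,fx=5,fy=5,interpolation=2))
E
```

```text
time: 18.3
tool_pos: [0.4126, 0.3541, 0.3289]
tool_rot: [3.141, 0.0, -3.032]
contact_force: [-0.3, 0.4, -1.0]
opening: 0.0236
grip_force: 54.1
scene rod dir 5.369624648840875 y at 460,530,600 [np.float32(354.57285), np.float32(361.15234), np.float32(367.73184)] tip 634.54205
(array([435.9, 345.8]), array([41.6, 21.6]), 87.4, np.float64(0.183), np.int32(104), array([417., 170.]))
(array([485.7, 359.5]), array([50.6, 34.7]), 86.8, np.float64(0.181), np.int32(169), array([416., 186.]))
(array([530.1, 363.1]), array([24.2, 48.3]), 4.8, np.float64(0.181), np.int32(136), array([414., 199.]))
(array([566.3, 365.9]), array([21. , 47.1]), 5.0, np.float64(0.181), np.int32(133), array([413., 210.]))
rim (array([532.8, 322.2]), array([145. ,  38.3]), 11.8, np.float64(0.108), np.int32(160), array([390., 213.]))
rim (array([577.2, 406.3]), array([24.6, 54.1]), 64.3, np.float64(0.108), np.int32(77), array([417., 234.]))
top rod dir 7.660022964356819 y at 460,530,600 [np.float32(347.8609), np.float32(357.27554), np.float32(366.6902)] tip 633.97876
(array([567.1, 365.4]), array([18.9, 51. ]), 0.7, np
[... 177 characters left out ...]
), array([23. , 57.8]), 4.8, np.float64(0.183), np.int32(114), array([124., 227.]))
rim (array([531.8, 329.8]), array([140.1,  41.4]), 2.4, np.float64(0.11), np.int32(137), array([142., 214.]))
rim (array([588.7, 399.4]), array([17.2, 23.2]), 13.2, np.float64(0.111), np.int32(20), array([117., 196.]))
rim (array([547. , 405.7]), array([9.9, 4.9]), 0.5, np.float64(0.11), np.int32(10), array([116., 210.]))
rim (array([507.7, 403.4]), array([17.1,  6. ]), 9.9, np.float64(0.11), np.int32(16), array([116., 221.]))
rim (array([466.6, 394. ]), array([15.9, 18.9]), 11.8, np.float64(0.108), np.int32(18), array([118., 235.]))
now [412.6 354.1 170.2] -173.7 t 18.4 open 24.2 grip 54.1 F [ 0.1 -0.8 -1.3]
```

View pics/t1.png

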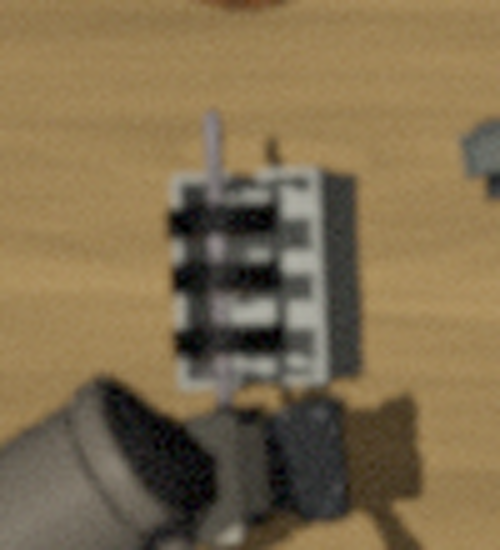

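In the picture the rod (215,110)-(228,400) runs between the slots, appearing shifted left by parallax. I shift it 2.5 mm and lower it to just above the rim.

```bash
python3 -m crank '[[-1,0,-2.5,0,0],[-1,0,-2.5,4,0],[-1,0,-2.5,12,0],[-1,0,-2.5,22,0],[-1,0,-2.5,32,0],[-1,0,-2.5,40,0],[-1,0,-2.5,43,0],[-1,0,-2.5,43,0],[-1,0,-2.5,43,0]]' && python3 - <<'E'
from h import *
tub(122); go()
p,w=look("scene")
cv2.imwrite("pics/t2.png",cv2.resize(p[150:260,360:460,::-1],None,fx=5,fy=5,interpolation=2))
E
```

```text
time: 19.2
tool_pos: [0.4128, 0.3515, 0.2855]
tool_rot: [-3.141, -0.0, -3.032]
contact_force: [0.3, -0.5, -2.1]
opening: 0.0239
grip_force: 54.1
scene rod dir -88.29722279932015 y at 460,530,600 [np.float32(4976.112), np.float32(2621.4153), np.float32(266.7186)] tip 636.2814
(array([436.3, 343.9]), array([41.4, 22.6]), 89.9, np.float64(0.14), np.int32(90), array([412., 179.]))
(array([485.2, 356.5]), array([32.1, 50.9]), 3.4, np.float64(0.138), np.int32(148), array([411., 195.]))
(array([529.9, 361. ]), array([22., 49.]), 6.0, np.float64(0.138), np.int32(127), array([408., 208.]))
(array([566.8, 363.1]), array([22., 46.]), 3.4, np.float64(0.138), np.int32(120), array([407., 219.]))
rim (array([445.4, 345.4]), array([8.6, 6.6]), 75.1, np.float64(0.11), np.int32(11), array([407., 188.]))
rim (array([531.6, 327.5]), array([143.6,  38.8]), 7.6, np.float64(0.108), np.int32(169), array([391., 213.]))
rim (array([495.3, 327. ]), array([27.1, 14.4]), 45.5, np.float64(0.109), np.int32(33), array([398., 200.]))
rim (array([527.3, 395.6]), array([ 37.3, 144.2]), 87.2, np.float64(0.108), np.int3
[... 932 characters left out ...]
 array([19.3, 55.4]), 2.0, np.float64(0.141), np.int32(101), array([128., 227.]))
(array([473.1, 354.7]), array([ 2.7, 35.8]), 8.7, np.float64(0.137), np.int32(12), array([128., 233.]))
rim (array([532. , 329.8]), array([139.6,  40. ]), 3.0, np.float64(0.11), np.int32(132), array([142., 214.]))
rim (array([528.4, 389.8]), array([139.5,  37.6]), 5.2, np.float64(0.11), np.int32(133), array([117., 215.]))
rim (array([566.2, 333.3]), array([10.5, 23.5]), 58.5, np.float64(0.112), np.int32(15), array([138., 204.]))
rim (array([531.4, 327.2]), array([ 4.8, 16.4]), 88.6, np.float64(0.111), np.int32(10), array([140., 215.]))
now [412.9 351.6 127.1] -173.7 t 19.3 open 23.7 grip 54.1 F [-0.1  0.1 -3.1]
```

View pics/t2.png

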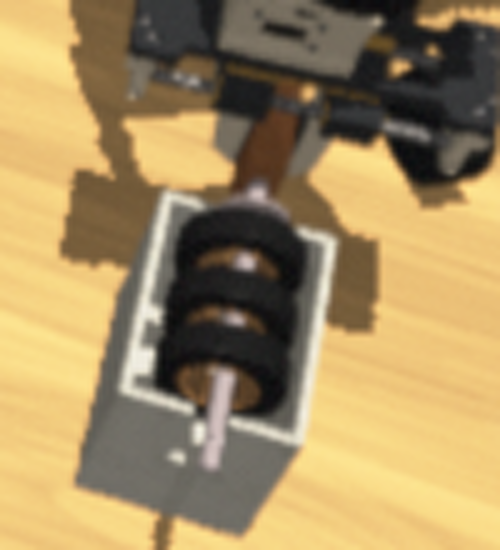

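The rod is aligned with the front slot at (200,410) in the picture. I lower it into the slots.

```bash
python3 -m crank '[[-1,0,0,4,0],[-1,0,0,10,0],[-1,0,0,18,0],[-1,0,0,26,0],[-1,0,0,34,0],[-1,0,0,40,0],[-1,0,0,45,0],[-1,0,0,48,0],[-1,0,0,50,0],[-1,0,0,50,0]]' && python3 -m crank '[[-1,0,0,1.5,0],[-1,0,0,3,0],[-1,0,0,3,0],[-1,0,0,3,0]]' && python3 - <<'E'
from h import *
go()
K=rod
for n in("scene","top"): rod(n,606,645,330,390,55,90,600)
E
```

```text
time: 20.18
tool_pos: [0.4127, 0.3515, 0.2354]
tool_rot: [-3.141, -0.0, -3.032]
contact_force: [-0.4, -0.7, -1.9]
opening: 0.0237
grip_force: 54.1
time: 20.52
tool_pos: [0.4128, 0.3515, 0.2329]
tool_rot: [3.141, 0.001, -3.032]
contact_force: [-0.2, -0.2, -2.2]
opening: 0.0239
grip_force: 54.1
now [412.8 351.5  73.9] -173.7 t 20.5 open 23.9 grip 54.1 F [-0.2 -0.2 -2.2]
scene dir 4.7055046312309745 tipx 635.0772635242382 z slope deg -1.3148586569168073 z@ 620.5020749852089 67.94707715430896 39 y at 600 365.30273
top dir 14.8433415429833 tipx 633.8630757690656 z slope deg -3.042956325548077 z@ 620.0802233686521 68.77455872351075 29 y at 600 361.54434
```

```bash
python3 -m crank '[[-1,0,0,1,0],[-1,0,0,2,0],[-1,0,0,3,0],[-1,0,0,3,0],[-1,0,0,3,0]]' && python3 -m crank '[[-1,0,0,1,0],[-1,0,0,2,0],[-1,0,0,2,0],[-1,0,0,2,0]]'; python3 - <<'E'
from h import *
for n in("scene","top"): rod(n,606,645,330,390,50,90,600)
E
```

```text
time: 21.03
tool_pos: [0.4128, 0.3514, 0.23]
tool_rot: [3.141, 0.001, -3.033]
contact_force: [-1.4, -2.3, 2.5]
opening: 0.0236
grip_force: 54.7
time: 21.37
tool_pos: [0.4129, 0.3513, 0.2285]
tool_rot: [-3.141, 0.001, -3.032]
contact_force: [-1.4, -4.4, 9.1]
opening: 0.0235
grip_force: 54.8
scene dir 6.708470913244485 tipx 634.7863802909744 z slope deg -1.6379778517639416 z@ 621.2450905144765 68.48404505989265 38 y at 600 366.26666
top dir 2.4546150778579356 tipx 633.8747650872227 z slope deg -2.1705703320821534 z@ 619.8260725251117 71.16496709850448 27 y at 600 366.67407
```

```bash
python3 -m crank '[[-0.3,0,0,0,0],[-0.2,0,0,0,0],[0,0,0,0,0],[0,0,0,0,0],[0,0,0,0,0],[0,0,0,0,0],[0,0,0,0,0],[0,0,0,0,0]]' && python3 -m crank '[[0,0,0,-10,0],[0,0,0,-40,0],[0,0,0,-80,0],[0,0,0,-120,0],[0,0,0,-160,0],[0,0,0,-160,0]]' && python3 - <<'E'
from h import *
p,w=look("scene"); cv2.imwrite("pics/t3.png",cv2.resize(p[100:260,260:460,::-1],None,fx=4,fy=3.75,interpolation=2))
for n in("scene","top"): rod(n,606,645,330,390,50,90,600)
for n in("scene","top"):
    p,w=look(n); hsv=cv2.cvtColor(p,cv2.COLOR_RGB2HSV).astype(int)
    box=(w[...,0]>.3)&(w[...,0]<.6)&(w[...,1]>-.55)&(w[...,1]<.25)
    for b in blobs(w,(w[...,2]>.007)&(w[...,2]<.02)&(hsv[...,1]<90)&box,300): print("lid",b)
    for b in blobs(w,(w[...,2]>.03)&(w[...,2]<.05)&box): print("knob",b)
go()
E
```

```text
time: 22.13
tool_pos: [0.4127, 0.3515, 0.2277]
tool_rot: [3.142, -0.0, -3.032]
contact_force: [0.6, 0.3, 0.6]
opening: 0.046
grip_force: 0.0
time: 22.63
tool_pos: [0.4135, 0.3521, 0.3969]
tool_rot: [3.135, 0.014, -3.032]
contact_force: [0.0, 1.0, 0.4]
opening: 0.0456
grip_force: 0.0
scene dir 5.479369036154521 tipx 634.6787751823476 z slope deg -3.200270614469507 z@ 621.0386855292772 68.8186375249442 39 y at 600 366.6078
top dir 1.4417584719395082 tipx 636.5311719776395 z slope deg 1.730891327986734 z@ 620.4773732446338 70.12702601847182 28 y at 600 367.18924
lid (array([ 459. , -426.9]), array([111.7, 156.8]), 90.0, np.float64(0.014), np.int32(917), array([176., 135.]))
lid (array([457.6, -70.2]), array([158.9, 107.5]), 7.4, np.float64(0.013), np.int32(1113), array([270., 167.]))
lid (array([483.4, 100.3]), array([107.4, 155.8]), 87.5, np.float64(0.013), np.int32(1275), array([317., 190.]))
knob (array([ 459.9, -424.8]), array([21.1, 35.2]), 84.5, np.float64(0.04), np.int32(62), array([175., 130.]))
knob (array([459.9, -69.5]), array([36.3, 20.4]), 7.5, np.float64(0.04), np.int32(68
[... 177 characters left out ...]
4.5]), 87.0, np.float64(0.015), np.int32(1180), array([212., 229.]))
lid (array([457.9, -70.5]), array([154.6, 107.8]), 7.5, np.float64(0.015), np.int32(1161), array([261., 237.]))
lid (array([ 458.7, -428.6]), array([154.8, 109.3]), 1.5, np.float64(0.014), np.int32(1184), array([365., 237.]))
knob (array([485.7, 100.3]), array([20.7, 30.8]), 89.1, np.float64(0.042), np.int32(61), array([211., 229.]))
knob (array([459.6, -70.1]), array([34.2, 19.5]), 9.9, np.float64(0.042), np.int32(60), array([261., 237.]))
knob (array([ 460.8, -426.3]), array([30.6, 18.6]), 0.1, np.float64(0.042), np.int32(62), array([366., 238.]))
now [412.3 351.2 227.4] -173.7 t 22.9 open 46.0 grip 0.0 F [ 0.6 -0.7 -0.9]
```

View pics/t3.png

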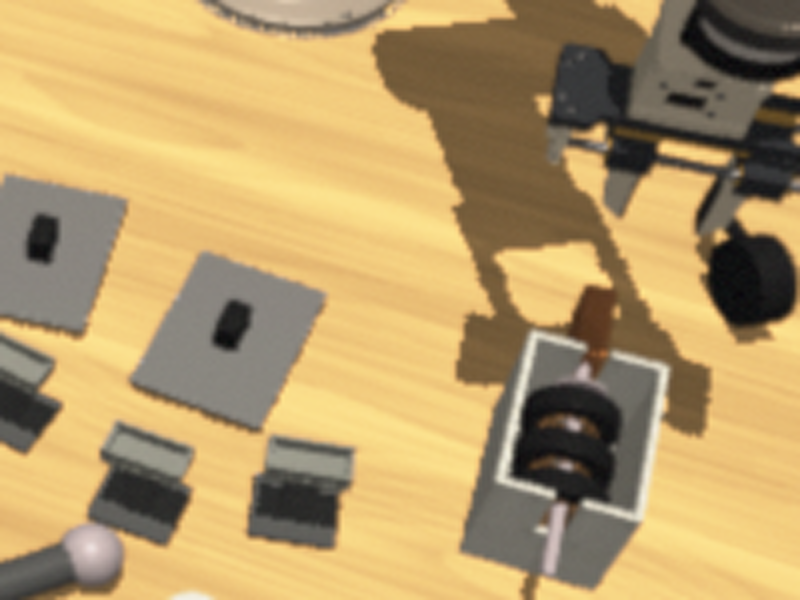

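The bar lies in both slots with the rolls inside the box at (570,440), and no lid has moved. Next I try the nearest lid.

```bash
python3 -m crank '[[0,0,0,-5,0.05],[0,-20,-60,0,0.154],[0,-50,-130,20,0.154],[0,-98,-242,60,0.154],[0,-98,-242,80,0.154],[0,-98,-242,100,0.154],[0,-98,-242,120,0.154],[0,-98,-242,120,0.154],[0,-98,-242,120,0.154]]' && python3 - <<'E'
from h import *
go((484.3,101,120,177.5),(484.3,101,38,177.5))
E
```

```text
time: 23.63
tool_pos: [0.5365, 0.1176, 0.2616]
tool_rot: [-3.139, -0.009, 3.093]
contact_force: [-2.0, -0.2, -1.1]
opening: 0.0455
grip_force: 0.0
now [536.5 117.6 102.6] 177.2 t 23.6 open 45.5 grip 0.0 F [-2.  -0.2 -1.1]
[np.float64(51.3), np.float64(-19.1), np.float64(-17.4)] -0.005
[np.float64(51.3), np.float64(-19.1), np.float64(64.6)] -0.005
```

```bash
python3 -m crank '[[0,25,-9,0,0],[0,51,-19,0,0],[0,51,-19,0,0],[0,51,-19,0,0],[0,51,-19,0,0]]' && python3 - <<'E'
from h import *
go((484.3,101,38,177.5))
E
```

```text
time: 24.05
tool_pos: [0.4851, 0.1053, 0.2677]
tool_rot: [3.141, 0.001, 3.097]
contact_force: [0.6, 0.0, 0.3]
opening: 0.0463
grip_force: 0.0
now [485.1 105.3 108.7] 177.4 t 24.1 open 46.3 grip 0.0 F [0.6 0.  0.3]
[np.float64(0.6), np.float64(-4.3), np.float64(70.7)] -0.001
```

```bash
python3 -m crank '[[0,0.5,-4,20,0],[0,0.5,-4,45,0],[0,0.5,-4,62,0],[0,0.5,-4,70,0],[0,0.5,-4,70,0],[-1,0.5,-4,70,0],[-1,0.5,-4,70,0],[-1,0.5,-4,70,0],[-1,0.5,-4,70,0],[-1,0.5,-4,70,0],[-1,0.5,-4,70,0],[-1,0.5,-4,70,0]]' 35 && python3 -m crank '[[-1,0,0,0,0],[-1,0,0,0,0],[-1,0,0,-15,0],[-1,0,0,-45,0],[-1,0,0,-80,0],[-1,0,0,-115,0],[-1,0,0,-140,0],[-1,0,0,-150,0],[-1,0,0,-150,0]]' && python3 - <<'E'
from h import *
go((529.5,359.6,190,180+3.9))
E
```

```text
time: 25.05
tool_pos: [0.4843, 0.101, 0.1985]
tool_rot: [3.141, 0.002, 3.097]
contact_force: [-1.2, 0.0, 5.9]
opening: 0.0197
grip_force: 35.0
time: 25.8
tool_pos: [0.4844, 0.1009, 0.3505]
tool_rot: [3.141, 0.006, 3.097]
contact_force: [0.7, 0.5, -1.4]
opening: 0.0196
grip_force: 35.0
now [484.4 100.9 191.5] 177.4 t 25.8 open 19.6 grip 35.0 F [ 0.7  0.5 -1.4]
[np.float64(-33.5), np.float64(260.4), np.float64(1.5)] -0.113
```

```bash
python3 -m crank '[[-1,-2,15,0,-0.02],[-1,-6,45,0,-0.05],[-1,-11,80,0,-0.08],[-1,-16,120,0,-0.11],[-1,-21,160,0,-0.113],[-1,-26,200,0,-0.113],[-1,-30,235,0,-0.113],[-1,-33,255,0,-0.113],[-1,-33.5,260.4,0,-0.113],[-1,-33.5,260.4,0,-0.113],[-1,-33.5,260.4,0,-0.113]]' && cat >> h.py <<'E'
def lidrect(zl,x0=.4,x1=.65,y0=.25,y1=.47):
    for n in("scene","top"):
        p,w=look(n); m=(abs(w[...,2]*1000-zl)<6)&(w[...,0]>x0)&(w[...,0]<x1)&(w[...,1]>y0)&(w[...,1]<y1)
        for b in blobs(w,m,100): print(n,b)
E
python3 - <<'E'
from h import *
go((529.5,359.6,160,180+3.9)); lidrect(165)
E
```

```text
time: 26.72
tool_pos: [0.5289, 0.3588, 0.3463]
tool_rot: [-3.14, -0.002, -3.073]
contact_force: [-0.4, -0.6, -1.7]
opening: 0.0196
grip_force: 35.0
now [528.9 358.8 187.3] -176.1 t 26.7 open 19.6 grip 35.0 F [-0.4 -0.6 -1.7]
[np.float64(-0.6), np.float64(0.7), np.float64(27.3)] 0.0
scene (array([548.6, 359.6]), array([112.3, 108.4]), 3.5, np.float64(0.161), np.int32(1011), array([408., 211.]))
top (array([586.6, 360. ]), array([ 38.2, 108.5]), 0.4, np.float64(0.163), np.int32(288), array([127., 196.]))
top (array([477.8, 337.5]), array([46.5, 78.1]), 6.0, np.float64(0.164), np.int32(285), array([132., 232.]))
```

```bash
python3 -m crank '[[-1,0,0.5,6,0],[-1,0,0.5,16,0],[-1,0,0.5,26,0],[-1,0,0.5,32,0],[-1,0,0.5,35,0],[-1,0,0.5,35,0]]' && python3 -m crank '[[-1,0,0,1,0],[-1,0,0,2,0],[-1,0,0,3,0],[-1,0,0,4,0],[-1,0,0,5,0],[-1,0,0,5,0],[-1,0,0,5,0]]'
```

```text
time: 27.32
tool_pos: [0.529, 0.3598, 0.3114]
tool_rot: [-3.141, -0.002, -3.074]
contact_force: [-0.6, 0.7, -1.6]
opening: 0.0198
grip_force: 35.0
time: 27.9
tool_pos: [0.5291, 0.3601, 0.3085]
tool_rot: [3.141, 0.001, -3.073]
contact_force: [-1.9, -0.3, 4.2]
opening: 0.0197
grip_force: 35.0
```

```bash
python3 -m crank '[[-1,2,0,0,0],[-1,2,0,0,0],[-1,0,2,0,0],[-1,0,2,0,0],[-1,-2,0,0,0],[-1,-2,0,0,0],[-1,0,-2,0,0],[-1,0,-2,0,0],[-1,0,0,0,0.03],[-1,0,0,0,-0.03],[-1,0,0,0,0],[-1,0,0,0,0]]'; python3 - <<'E'
from h import *
lidrect(124); go()
E
```

```text
time: 28.9
tool_pos: [0.5289, 0.3598, 0.3075]
tool_rot: [-3.141, -0.002, -3.074]
contact_force: [-2.4, -0.8, 4.2]
opening: 0.02
grip_force: 35.0
scene (array([549.3, 360.5]), array([109.9, 108.3]), 4.0, np.float64(0.122), np.int32(1106), array([404., 220.]))
top (array([585.3, 361.5]), array([ 38.6, 105.8]), 4.0, np.float64(0.123), np.int32(269), array([130., 197.]))
top (array([477.8, 340.2]), array([45.4, 79.5]), 2.0, np.float64(0.124), np.int32(271), array([135., 232.]))
now [528.9 359.8 148.5] -176.1 t 29.0 open 20.0 grip 35.0 F [-3.6 -0.2  3.7]
```

This lid stops about 10 mm short of home with the rest of the play searched, so it does not fit. I put it back.

```bash
python3 -m crank '[[-1,0,0,-15,0],[-1,0,0,-40,0],[-1,0,0,-40,0]]' && python3 - <<'E'
from h import *
go((484.4,101,186,177.4),(484.4,101,42,177.4))
E
```

```text
time: 29.25
tool_pos: [0.5302, 0.3604, 0.3517]
tool_rot: [3.139, 0.007, -3.073]
contact_force: [1.4, 1.2, 0.9]
opening: 0.0201
grip_force: 35.0
now [530.2 360.4 192.7] -176.1 t 29.2 open 20.1 grip 35.0 F [1.4 1.2 0.9]
[np.float64(63.5), np.float64(-255.7), np.float64(6.7)] 0.114
[np.float64(63.5), np.float64(-255.7), np.float64(150.7)] 0.114
```

```bash
python3 -m crank '[[-1,4,-15,0,0.02],[-1,10,-45,0,0.05],[-1,20,-85,0,0.08],[-1,30,-125,0,0.11],[-1,40,-165,0,0.114],[-1,50,-205,0,0.114],[-1,58,-238,0,0.114],[-1,63,-255,0,0.114],[-1,63,-255,0,0.114],[-1,63,-255,0,0.114],[-1,63,-255,0,0.114]]' && python3 - <<'E'
from h import *
go((484.4,101,42,177.4))
E
```

```text
time: 30.17
tool_pos: [0.484, 0.1017, 0.3474]
tool_rot: [3.141, 0.0, 3.096]
contact_force: [0.1, 0.3, -1.4]
opening: 0.0195
grip_force: 35.0
now [484.  101.7 188.4] 177.4 t 30.2 open 19.5 grip 35.0 F [ 0.1  0.3 -1.4]
[np.float64(-0.5), np.float64(-0.7), np.float64(146.4)] -0.0
```

```bash
python3 -m crank '[[-1,0,0,20,0],[-1,0,0,55,0],[-1,0,0,90,0],[-1,0,0,118,0],[-1,0,0,136,0],[-1,0,0,144,0],[-1,0,0,147,0],[-1,0,0,149,0],[-1,0,0,149,0],[-1,0,0,149,0]]' && python3 -m crank '[[-0.3,0,0,0,0],[0,0,0,0,0],[0,0,0,0,0],[0,0,0,0,0],[0,0,0,0,0],[0,0,0,-15,0],[0,0,0,-45,0],[0,0,0,-80,0],[0,0,0,-80,0]]' && python3 - <<'E'
from h import *
go((459.8,-69.9,118,187.5),(459.8,-69.9,38,187.5))
for n in("scene","top"):
    p,w=look(n); hsv=cv2.cvtColor(p,cv2.COLOR_RGB2HSV).astype(int)
    box=(w[...,0]>.3)&(w[...,0]<.6)&(w[...,1]>-.55)&(w[...,1]<.25)
    for b in blobs(w,(w[...,2]>.007)&(w[...,2]<.02)&(hsv[...,1]<90)&box,300): print("lid",b)
E
```

```text
time: 31.0
tool_pos: [0.4842, 0.1016, 0.1998]
tool_rot: [3.141, 0.002, 3.096]
contact_force: [0.5, -0.4, 0.0]
opening: 0.0195
grip_force: 35.0
time: 31.75
tool_pos: [0.4853, 0.1015, 0.2842]
tool_rot: [3.141, 0.01, 3.096]
contact_force: [0.9, 0.5, 0.8]
opening: 0.0459
grip_force: 0.0
now [485.3 101.5 125.2] 177.4 t 31.8 open 45.9 grip 0.0 F [0.9 0.5 0.8]
[np.float64(17.6), np.float64(-172.4), np.float64(7.2)] -0.177
[np.float64(17.6), np.float64(-172.4), np.float64(87.2)] -0.177
lid (array([ 459.9, -426.8]), array([155. , 110.1]), 1.3, np.float64(0.014), np.int32(922), array([176., 135.]))
lid (array([457.8, -70.2]), array([157.5, 108.2]), 7.0, np.float64(0.013), np.int32(1113), array([270., 168.]))
lid (array([483.1, 101.2]), array([107.1, 156. ]), 87.5, np.float64(0.013), np.int32(1229), array([317., 191.]))
lid (array([457.6, -69.1]), array([154.6, 110.5]), 7.6, np.float64(0.015), np.int32(1186), array([261., 237.]))
lid (array([ 457.7, -427.9]), array([151.9, 108.8]), 1.1, np.float64(0.015), np.int32(1175), array([365., 237.]))
```

```bash
python3 -m crank '[[0,5,-40,0,-0.05],[0,9,-80,0,-0.1],[0,14,-120,0,-0.15],[0,18.5,-160,0,-0.176],[0,18.5,-172,0,-0.176],[0,18.5,-172,20,-0.176],[0,18.5,-172,20,-0.176],[0,18.5,-172,20,-0.176],[0,18.5,-172,20,-0.176]]' && python3 - <<'E'
from h import *
go((458.7,-69.8,38.5,187.4))
E
```

```text
time: 32.6
tool_pos: [0.4572, -0.0692, 0.2584]
tool_rot: [3.141, -0.001, -3.011]
contact_force: [0.0, 0.4, 0.1]
opening: 0.0461
grip_force: 0.0
now [457.2 -69.2  99.4] -172.5 t 32.6 open 46.1 grip 0.0 F [0.  0.4 0.1]
[np.float64(-1.4), np.float64(-0.8), np.float64(60.9)] 0.002
```

```bash
python3 -m crank '[[0,-1,-1,20,0],[0,-1,-1,42,0],[0,-1,-1,56,0],[0,-1,-1,60.5,0],[0,-1,-1,60.5,0],[-1,-1,-1,60.5,0],[-1,-1,-1,60.5,0],[-1,-1,-1,60.5,0],[-1,-1,-1,60.5,0],[-1,-1,-1,60.5,0],[-1,-1,-1,60.5,0],[-1,-1,-1,60.5,0]]' 35 && python3 -m crank '[[-1,0,0,0,0],[-1,0,0,0,0],[-1,0,0,-15,0],[-1,0,0,-45,0],[-1,0,0,-80,0],[-1,0,0,-115,0],[-1,0,0,-140,0],[-1,0,0,-150,0],[-1,0,0,-150,0]]' && python3 - <<'E'
from h import *
go((529.5,359.8,187,180+3.9))
E
```

```text
time: 33.6
tool_pos: [0.4586, -0.0705, 0.1988]
tool_rot: [-3.141, 0.001, -3.011]
contact_force: [-2.0, 1.0, 6.5]
opening: 0.0197
grip_force: 35.0
time: 34.35
tool_pos: [0.4588, -0.0707, 0.3508]
tool_rot: [-3.139, 0.005, -3.011]
contact_force: [0.6, -0.5, -1.2]
opening: 0.02
grip_force: 35.0
now [458.8 -70.7 191.8] -172.5 t 34.4 open 20.0 grip 35.0 F [ 0.6 -0.5 -1.2]
[np.float64(-126.0), np.float64(417.6), np.float64(4.8)] 0.062
```

```bash
python3 -m crank '[[-1,-3,10,0,0],[-1,-10,35,0,0.01],[-1,-20,68,0,0.02],[-1,-31,104,0,0.03],[-1,-43,142,0,0.04],[-1,-55,180,0,0.05],[-1,-66,218,0,0.06],[-1,-78,256,0,0.062],[-1,-89,294,0,0.062],[-1,-100,330,0,0.062],[-1,-110,364,0,0.062],[-1,-118,392,0,0.062]]' && python3 -m crank '[[-1,-6,18,0,0],[-1,-8,25,0,0],[-1,-8,25,0,0],[-1,-8,25,0,0],[-1,-8,25,0,0]]' && python3 - <<'E'
from h import *
go((529.3,359.8,152,180+3.9)); lidrect(161)
E
```

```text
time: 35.35
tool_pos: [0.5236, 0.3368, 0.3455]
tool_rot: [-3.141, -0.004, -3.072]
contact_force: [0.8, -0.6, -1.8]
opening: 0.0197
grip_force: 35.0
time: 35.77
tool_pos: [0.5306, 0.3579, 0.3474]
tool_rot: [-3.141, -0.002, -3.074]
contact_force: [0.4, -0.1, -0.2]
opening: 0.0198
grip_force: 35.0
now [530.6 357.9 188.4] -176.1 t 35.8 open 19.8 grip 35.0 F [ 0.4 -0.1 -0.2]
[np.float64(1.2), np.float64(1.9), np.float64(36.4)] -0.001
scene (array([549.7, 358.9]), array([114.4, 108.7]), 3.4, np.float64(0.161), np.int32(1209), array([408., 212.]))
top (array([587.7, 360.4]), array([ 38. , 109.2]), 3.8, np.float64(0.163), np.int32(277), array([127., 195.]))
top (array([479.5, 338.6]), array([44.3, 77.4]), 1.5, np.float64(0.163), np.int32(253), array([133., 232.]))
```

```bash
python3 -m crank '[[-1,1,1.8,6,0],[-1,1,1.8,16,0],[-1,1,1.8,26,0],[-1,1,1.8,33,0],[-1,1,1.8,36,0],[-1,1,1.8,36,0]]' && python3 -m crank '[[-1,0,0,1,0],[-1,0,0,2,0],[-1,0,0,3,0],[-1,0,0,4,0],[-1,0,0,5,0],[-1,0,0,6,0],[-1,0,0,6,0],[-1,0,0,6,0]]'
```

```text
time: 36.37
tool_pos: [0.5295, 0.3606, 0.3106]
tool_rot: [-3.141, -0.002, -3.073]
contact_force: [-0.4, -0.6, -0.4]
opening: 0.0199
grip_force: 35.0
time: 37.03
tool_pos: [0.5297, 0.3607, 0.3062]
tool_rot: [3.142, -0.0, -3.073]
contact_force: [-0.1, -0.0, -1.6]
opening: 0.0195
grip_force: 35.0
```

It is already below rim contact height with no force, so it is entering.

```bash
python3 -m crank '[[-1,0,0,1,0],[-1,0,0,2,0],[-1,0,0,3,0],[-1,0,0,4,0],[-1,0,0,5,0],[-1,0,0,6,0],[-1,0,0,6,0]]' && python3 -m crank '[[-1,0,0,1,0],[-1,0,0,2,0],[-1,0,0,3,0],[-1,0,0,3,0]]'
```

```text
time: 37.62
tool_pos: [0.5296, 0.3607, 0.3]
tool_rot: [-3.142, -0.0, -3.073]
contact_force: [-0.0, 0.4, -0.2]
opening: 0.0195
grip_force: 35.0
time: 37.95
tool_pos: [0.5296, 0.3607, 0.2989]
tool_rot: [3.141, 0.001, -3.073]
contact_force: [-2.9, -3.1, 7.3]
opening: 0.0198
grip_force: 35.0
```

Origin is at about 100 mm, so the lid is home. I release and check.

```bash
python3 -m crank '[[-0.3,0,0,0,0],[0,0,0,0,0],[0,0,0,0,0],[0,0,0,0,0],[0,0,0,0,0],[0,0,0,-15,0],[0,0,0,-45,0],[0,0,0,-80,0],[0,0,0,-110,0],[0,0,0,-110,0]]' && python3 -m crank '[[0,60,-40,-5,0],[0,60,-80,-5,0],[0,60,-120,-5,0],[0,60,-160,-5,0],[0,60,-200,-5,0],[0,60,-200,-5,0],[0,60,-200,-5,0]]' && python3 - <<'E'
from h import *
for n in("scene","top"):
    p,w=look(n); w*=1000
    m=(w[...,2]>104)&(w[...,2]<122)&(w[...,0]>420)&(w[...,0]<640)&(w[...,1]>270)&(w[...,1]<450)
    for b in blobs(w/1000,m,60): print(n,b)
    P=w[m]; A=np.c_[P[:,:2]-[529.5,359.7],np.ones(len(P))]; c=np.linalg.lstsq(A,P[:,2],rcond=None)[0]; print("tilt deg",np.degrees(c[:2]),"z",c[2])
    if n=="scene": cv2.imwrite("pics/f.png",cv2.resize(p[...,::-1],(800,600)))
E
```

```text
time: 38.78
tool_pos: [0.5302, 0.3611, 0.4146]
tool_rot: [3.137, 0.011, -3.073]
contact_force: [0.2, 0.1, 1.4]
opening: 0.0457
grip_force: 0.0
time: 39.37
tool_pos: [0.4836, 0.1541, 0.4123]
tool_rot: [-3.141, 0.0, -3.078]
contact_force: [0.3, 0.2, 0.0]
opening: 0.0457
grip_force: 0.0
scene (array([528.7, 360.4]), array([154.8, 108.9]), 3.6, np.float64(0.113), np.int32(1792), array([406., 214.]))
tilt deg [ 0.05775772 -0.09753461] z 112.99495768633503
top (array([530.4, 359.9]), array([151.9, 108.9]), 4.3, np.float64(0.115), np.int32(1176), array([127., 212.]))
tilt deg [ 0.11320801 -0.11959232] z 114.67367325833571
```

View pics/f.png

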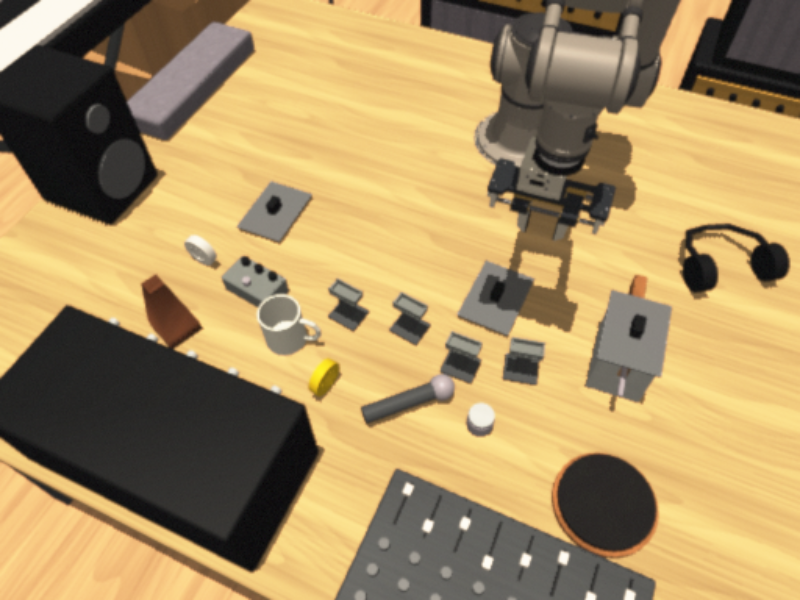

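The lid is level and home on the box at (635,330) with its top at about 114 mm. The other two lids lie flat at (275,212) and (497,297), and the bystanders are unmoved.

```bash
python3 -c "
from cell import ticket
print(ticket.hand_in())"
```

```text
the job is handed in; nothing more can be done
None
```

The job is handed in at about 40 s: all three rolls present hang in the box on the bar, the second lid tried (the one at about x 459, y -70 mm) sits level and fully home, and the other two lie flat on the table, the far one never lifted.

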